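# Hang the test weight and hold the cam lever at top lift

### The job

Hang the steel test weight by its wire bail on the hook of the lift stand and let go of it. Then take the stand's cam lever by its handle, swing it up to the point where the eccentric lifts the hook highest (lever standing straight up; further over, the hook sinks again) and finish while still holding it there, with the weight hanging free: the lever springs back if released. Leave the reel, the cutter and the tape roll where they are.

Things in the scene. Friction and masses are not known exactly. Their poses are not given: they have to be found in the camera images.
- lift_stand: lift stand, fixed, varies in place and yaw: grey base 135 x 140 x 12 mm (x -80 to 55, y -70 to 70 mm), aluminium cheeks and bridge (x 13 to 57, y -28 to 28, 151 mm high) over a steel eccentric, which raises a vertical rod at x 35, y 0 that carries the hook. Origin on the table; -x is the front, where the hook points; z up; lever on the -y side
- hook: steel hook, 8 mm round bar, on the rod: runs to the stand's -x at 185 mm height (bar centre), dips into a seat 20 mm long centred 70 mm before the rod (underside 167 mm), turns up to a tip 97 mm before the rod, top at 199 mm. Heights above table at lever 0; rises up to 11.6 mm with the lever. Axes as the stand; origin on the rod's axis, at table height at lever 0
- hook_seat (a point): the top of the hook's seat, where the bail shall rest (stand frame x -35, y 0 mm, height 175 mm with the lever at 0); axes as the stand
- hook_lift (a joint): lift of the hook in m, 0 with the lever at 0, greatest 0.0116 with the lever straight up (driven by the cam)
- cam_lever (a joint): lever angle, rad. 0: points to the stand's front (-x), 10 degrees above level, on its stop; grows up and over to the back. 1.40: straight up, hook highest; beyond, to the stop at 2.10, the hook sinks. Starts 0 to 0.3. Spring 0.3 N m/rad (from 0), friction 0.12 N m: it springs back if let go at the top; 3 to 5 N hold it there. May sink a little when the weight is hung on
- lever: the lever: flat steel bar 110 mm long from shaft to handle (y -58 to -50 mm of the stand), with a round black handle across its end: 14 mm diameter, parallel to the stand's y axis, from y -59 to -105 mm. Origin on the shaft's axis at y 0 of the stand; turns with the lever
- lever_grip (a point): the middle of the lever's handle (y -84 mm of the stand), 110 mm from the shaft's axis; about 79 mm above the table at joint 0, 170 mm with the lever straight up. The handle may turn between the fingers
- lever_pivot (a point): point on the lever's shaft axis (fixed; the axis is the stand's y), beside the handle: stand frame x +35, y -84 mm, height 60 mm; axes as the stand
- test_weight: loose test weight, 0.21 to 0.42 kg, on the table: dark steel cylinder 48 mm diameter, 45 mm high with its top bar; over it a rectangular bail of 8 mm round bar, 60 mm wide over its legs (at y +-26 mm), 114 mm high in all, opening 44 mm wide from 45 to 106 mm high. Origin at the centre of the underside, z up, y along the bail's top bar; a half turn makes no difference
- bail_top (a point): the middle of the bail's top bar (bar centre), 110 mm above the weight's underside; axes as the weight
- solder_reel: reel of solder, 58 mm diameter, 36 mm high, bystander; origin under its centre
- side_cutter: side cutter lying on the table, 50 x 120 x 12 mm, bystander; origin under its centre
- tape_roll: roll of black tape lying flat, 57 mm diameter, 19 mm high, bystander; origin under its centre

How it is judged:
On the way:
1. the weight hangs by its bail in the hook's seat, let go (distance between bail_top and hook_seat below 0.022 m and contact force between test_weight and hook above 1 N and contact force between each of the arm, the fingers and test_weight below 0.2 N and height (world z) of test_weight above 0.045 m), for 0.3 s.
At the end, for the whole second after the job is handed in: Fingers hold the lever (over 0.5 N), still, within 0.18 rad of straight up (1.22 to 1.58, hook lift over 11 mm); the weight hangs free: bail bar within 22 mm of the hook's seat, over 1 N on the hook, underside over 45 mm above the table, not touched by the robot (all of step 1 and value of joint cam_lever between 1.22 and 1.58 rad and value of joint hook_lift above 0.011 m and velocity of joint cam_lever between -0.1 and 0.1 rad/s and contact force between the fingers and lever above 0.5 N); the arm keeps its last pose, push and grip.
It fails at once if the reel of solder is moved by more than 30 mm (distance of solder_reel from where it was at the start of the episode above 0.03 m).
It fails at once if the side cutter is moved by more than 30 mm (distance of side_cutter from where it was at the start of the episode above 0.03 m).
It fails at once if the roll of tape is moved by more than 30 mm (distance of tape_roll from where it was at the start of the episode above 0.03 m).
It also fails if it takes over 61 s, if anything falls off the work surface, if the arm or the gripper's body presses on something with over 40 N, if the wrist force passes 120 N, or if a joint passes its speed limit or range.

### The arm

A 6-joint arm with a two-finger parallel gripper is mounted at the origin on the work surface; the furniture and walls round the work are solid. World frame = base frame: x ahead of the robot, y to its left, z up, the work surface at z = 0. Lengths are in m, angles in rad, forces in N, time in s.
With the tool pointing down it reaches from about 0.275 to 0.875 m from the base axis. Payload 12.5 kg.
Tool frame: the origin (TCP) lies on the centre line of the jaws, within the pads' length; the fingertips stand r.finger_overhang ahead of it and the grasp point (between the pads) lies 3 mm ahead of it (r.finger_overhang is the distance from the TCP to the fingertips, in m); z points along the fingers, y is the line along which they close (so a half turn about z gives the same grasp; the last joint's range is limited). The gripper opens to 85 mm and grips with 20 to 120 N. Pads are 22 mm wide; open, the fingers measure 114 mm over their backs; the gripper's body (76 mm by 85 mm) begins 54 mm behind the grasp point. The pads swing forward as they close: fully open they stand 13 mm farther back than shut.
Start: joints at [1.091, 0.351, 1.652, -0, 1.139, -0.085], TCP at [0.212, 0.508, 0.253] pointing down, gripper open.
Joint ranges: [-2.75, 2.75], [-0.79, 2.1], [0.01, 2.65], [-1.57, 4.71], [0.07, 3.14], [-2.87, 2.87]. Speed limits (rad/s): [2.22, 2.22, 2.79, 3.14, 3.14, 3.14].

### API

Orientations are given as a unit quaternion [x, y, z, w].
In Python, from cell import r, optics gives the robot as it stands. The module is installed in compiled form; this text tells all that it offers. Calls block until the motion is done:
- r.move_to(position, orientation): joint-space move of the TCP to a pose.
- r.move_linear(position, rot=None, vel=0.15): straight line of the TCP; rot=None keeps the orientation; vel is the mean speed in m/s.
- r.set_joints(angles): joint-space move.
- r.set_gripper(opening, squeeze=None): opening from 0.0 (shut) to 1.0 (fully open); squeeze is the grip in N (None keeps the last); returns when the fingers have stopped.
- r.sleep(seconds).
- r.inverse_kinematics(position, orientation): joint angles nearest the present ones, or None.
- optics.get_image(name): name is "scene" or "top" or "wrist"; returns a dict with "pixels" (384x512x3 uint8, red, green, blue), "depth" (384x512 float32, m along the optical axis (not along the pixel's ray), 0 where there is no reading), "fx", "fy", "cx", "cy" (pixels), "D" ([k1, k2, p1, p2, k3] as OpenCV has them; the pictures are not rectified), "camera_from_world" (4x4, takes a point from world to camera coordinates); the wrist camera has in their place "mount" (4x4, takes a point from camera to tool coordinates, whose origin is the TCP and whose axes are the flange's). Camera axes: x right, y down, z forward; pixel columns grow to the right and rows downward; lengths in m; the calibration is good to about 2 mm. A picture is of the moment at which its call begins: read the wrist's pose just before it.
A pose or a line that the arm cannot do raises r.PlanningError and nothing moves.
- r.hand_in(): hands the job in; it is judged then, once.
Readings, each from a call of its own:
- r.current_t(): time.
- r.current_q(): joint angles.
- r.current_qvel(): joint speeds.
- r.current_effort(): joint torques, N m.
- r.current_tool_pos(): TCP position.
- r.current_ee_rot(): TCP orientation.
- r.current_contact_force(): force on the tool from outside, world axes, zero at the start.
- r.current_torque(): the same for the moment, N m.
- r.current_opening(): opening from 0.0 (shut) to 1.0 (fully open).
- r.current_finger_force(): force on a finger pad.
Only numpy, scipy, OpenCV 4.12 (cv2) and the standard library are available. Lean on these libraries where they do the work, as an engineer would, in place of code of your own. Each camera call takes 0.05 s, during which the arm holds its last target. There are 200 camera calls.

## Working session

There is one attempt and no reset: what is moved stays moved. The work goes in short steps, each a Python script; the robot and the scene stay as the last script left them, time stands still between calls to the robot, and variables do not carry over. Pictures are saved under pics/ and viewed, at most 10 in all, crops included, and the job is handed in when it is done.

```bash
mkdir -p pics; cat > h.py <<'E'
import numpy as np, cv2
from cell import r, optics
def cloud(im, Twc=None):
    h,w=im["depth"].shape
    u,v=np.meshgrid(np.arange(w),np.arange(h))
    K=np.array([[im["fx"],0,im["cx"]],[0,im["fy"],im["cy"]],[0,0,1.]])
    n=cv2.undistortPoints(np.stack([u,v],-1).reshape(-1,1,2).astype(float),K,np.array(im["D"],float)).reshape(h,w,2)
    d=im["depth"].astype(float)
    p=np.dstack([n*d[...,None],d])
    T=np.linalg.inv(im["camera_from_world"]) if Twc is None else Twc
    q=p@T[:3,:3].T+T[:3,3]; q[d==0]=np.nan
    return q
E
python3 - <<'E'
from h import *
for n in("scene","top"):
    im=optics.get_image(n); np.save(f"{n}.npy",im,allow_pickle=True)
    cv2.imwrite(f"pics/{n}0.png",im["pixels"][...,::-1]); q=cloud(im)
    print(n,np.linalg.inv(im["camera_from_world"]).round(3),im["fx"],np.nanmin(q,(0,1)),np.nanmax(q,(0,1)))
print(r.finger_overhang,r.current_ee_rot(),r.current_t())
E
```

```text
scene [[ 0.487 -0.638  0.596 -0.022]
 [-0.873 -0.347  0.342 -0.179]
 [-0.012 -0.687 -0.726  0.745]
 [ 0.     0.     0.     1.   ]] 408.52361599823695 [-0.05068375 -0.50945244 -0.21977581] [1.71699715 1.9994341  0.51328496]
top [[-1.000e-03 -9.900e-01  1.400e-01  3.770e-01]
 [-1.000e+00 -0.000e+00 -1.300e-02  1.020e-01]
 [ 1.300e-02 -1.400e-01 -9.900e-01  1.064e+00]
 [ 0.000e+00  0.000e+00  0.000e+00  1.000e+00]] 474.00243278714635 [ 0.08969784 -0.80802224 -0.59803   ] [1.39144026 1.00946805 0.56821729]
0.022 [ 1.96136627e-01  9.80576426e-01 -5.20678641e-04 -1.58490082e-04] 0.1
```

View pics/scene0.png

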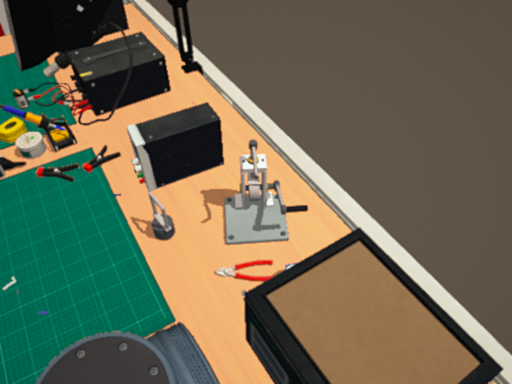

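View pics/top0.png

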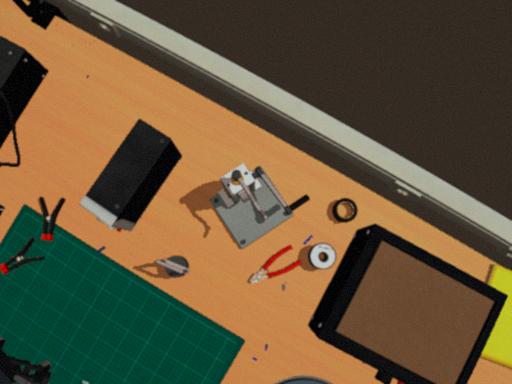

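Scene: stand at about (257,205), weight at (162,225). Top view: stand base centred at about (250,210), with bridge at (240,180), hook running to about (262,215) and lever handle at (299,202). The weight is at (177,266), the reel at (322,256), the tape at (344,210) and the cutter at (273,265). Next I'll measure with depth.

```bash
python3 - <<'E'
from h import *
for n,win in(("top",dict(st=(150,255,200,312),w=(245,285,130,192))),("scene",dict(st=(135,245,215,310),w=(185,242,145,178)))):
    im=np.load(n+".npy",allow_pickle=True).item(); q=cloud(im); px=im["pixels"].astype(int)
    a,b,c,d=win["st"]; Q=q[a:b,c:d].reshape(-1,3); P=px[a:b,c:d].reshape(-1,3)
    grey=(P.max(1)-P.min(1))<40
    m=grey&(abs(Q[:,2]-.012)<.008)&(P.mean(1)>60)
    msk=(m.reshape(b-a,d-c)*255).astype(np.uint8)
    msk=cv2.morphologyEx(msk,cv2.MORPH_OPEN,np.ones((3,3)));m=msk.reshape(-1)>0
    print(n,"base",m.sum(),cv2.minAreaRect(Q[m,:2].astype(np.float32)*1000))
    m=grey&(abs(Q[:,2]-.150)<.006)
    print("bridge",m.sum(),cv2.minAreaRect(Q[m,:2].astype(np.float32)*1000),Q[m].mean(0))
    m=(Q[:,2]>.165)&(Q[:,2]<.3)
    print("hook/rod",m.sum());print(np.c_[Q[m]][::max(1,m.sum()//25)].round(3).tolist())
    dark=(P.max(1)<45)&(Q[:,2]>.06)&(Q[:,2]<.14)
    print("handle",dark.sum(),np.nanmedian(Q[dark],0),np.nanmin(Q[dark],0),np.nanmax(Q[dark],0))
    a,b,c,d=win["w"]; Q=q[a:b,c:d].reshape(-1,3)
    m=(Q[:,2]>.1)&(Q[:,2]<.125); print("bail",m.sum(),cv2.minAreaRect(Q[m,:2].astype(np.float32)*1000) if m.sum()>3 else 0,Q[m].mean(0))
    print(Q[m].round(3)[::max(1,m.sum()//12)].tolist())
    m=(Q[:,2]>.025)&(Q[:,2]<.05);print("body",m.sum(),cv2.minEnclosingCircle(Q[m,:2].astype(np.float32)*1000))
im=np.load("top.npy",allow_pickle=True).item(); q=cloud(im)
for nm,(u,v) in dict(reel=(322,246),tape=(344,202),cut1=(292,248),cut2=(300,266),cut3=(252,282),boxc1=(142,124),boxc2=(180,157),boxc3=(122,226),tray1=(370,230),tray2=(318,325)).items(): print(nm,q[v,u].round(3))
big=cv2.resize(im["pixels"][140:300,120:360],None,fx=3.3,fy=3.3,interpolation=cv2.INTER_CUBIC);cv2.imwrite("pics/topz.png",big[...,::-1])
E
```

```text
top base 2424 ((497.7545471191406, 116.29083251953125), (134.66461181640625, 128.62753295898438), 33.979164123535156)
bridge 62 ((539.2723999023438, 137.82521057128906), (41.3609504699707, 53.23810958862305), 31.333948135375977) [0.53655785 0.14155855 0.14503931]
hook/rod 281
[[0.547, 0.142, 0.194], [0.545, 0.133, 0.197], [0.541, 0.144, 0.197], [0.54, 0.14, 0.195], [0.538, 0.136, 0.196], [0.535, 0.134, 0.199], [0.533, 0.144, 0.188], [0.531, 0.137, 0.19], [0.528, 0.135, 0.185], [0.523, 0.129, 0.19], [0.519, 0.125, 0.192], [0.516, 0.122, 0.192], [0.51, 0.123, 0.19], [0.507, 0.12, 0.187], [0.503, 0.116, 0.189], [0.499, 0.112, 0.186], [0.496, 0.109, 0.181], [0.493, 0.103, 0.176], [0.487, 0.107, 0.177], [0.484, 0.103, 0.174], [0.48, 0.099, 0.178], [0.476, 0.094, 0.177], [0.472, 0.09, 0.183], [0.467, 0.086, 0.19], [0.463, 0.085, 0.196], [0.459, 0.081, 0.199]]
handle 116 [0.49885822 0.01709663 0.10227939] [ 0.47605068 -0.0060493   0.06141216] [0.57403238 0.10088302 0.10725368]
bail 117 ((368.5745849609375, 274.85784912109375), (57.46272659301758, 7.9999165534973145), 68.22008514404297) [0.3
[... 1463 characters left out ...]
03323364257812), 67.95159149169922) [0.3657191  0.27136626 0.11094495]
[[0.378, 0.302, 0.113], [0.375, 0.297, 0.112], [0.375, 0.302, 0.104], [0.37, 0.291, 0.111], [0.372, 0.281, 0.112], [0.366, 0.278, 0.113], [0.367, 0.272, 0.111], [0.362, 0.268, 0.113], [0.365, 0.26, 0.111], [0.36, 0.255, 0.113], [0.361, 0.248, 0.113], [0.357, 0.249, 0.11], [0.355, 0.248, 0.105]]
body 339 ((399.57421875, 316.4971008300781), 83.12468719482422)
reel [ 0.411 -0.042  0.038]
tape [ 0.509 -0.096  0.019]
cut1 [0.408 0.021 0.008]
cut2 [ 0.368  0.002 -0.002]
cut3 [0.333 0.11  0.006]
boxc1 [0.648 0.328 0.157]
boxc2 [0.611 0.272 0.022]
boxc3 [0.45  0.378 0.093]
tray1 [ 0.437 -0.119  0.158]
tray2 [ 0.258 -0.015  0.161]
```

View pics/topz.png

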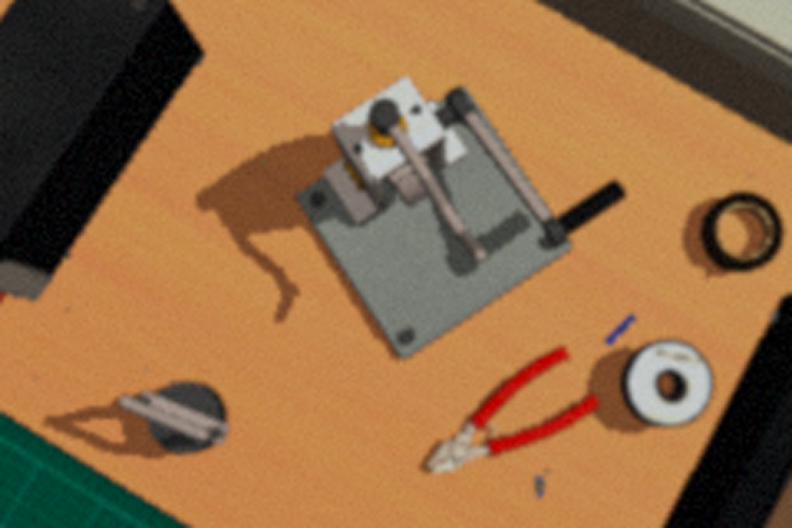

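Crop: the bail runs from (120,400) to (225,435). The hook goes from the rod at (385,115) to its tip at (480,255), and the black handle spans (560,235)–(620,190). Stand yaw is about 34° and the bail's y axis about 68°. Next I'll refine the hook line and check the IK.

```bash
cat >> h.py <<'E'
def down(phi):  # tool pointing down, closing line y at world angle phi (deg)
    a=np.radians((phi+90)/2); return np.array([np.cos(a),np.sin(a),0,0])
def S(p,st): # stand frame (m) -> world
    x,y,yaw=st; c,s=np.cos(np.radians(yaw)),np.sin(np.radians(yaw))
    return np.array([x+c*p[0]-s*p[1],y+s*p[0]+c*p[1],p[2]])
ST=(.509,.122,33.9); W=np.array([.368,.2745]); WY=68.1
E
python3 - <<'E'
from h import *
for n,(a,b,c,d) in dict(top=(150,255,200,312),scene=(135,245,215,310)).items():
    im=np.load(n+".npy",allow_pickle=True).item(); Q=cloud(im)[a:b,c:d].reshape(-1,3)
    m=(Q[:,2]>.168)&(Q[:,2]<.22); l=cv2.fitLine(Q[m,:2].astype(np.float32),cv2.DIST_HUBER,0,.01,.01).ravel()
    y=np.radians(ST[2]); R=np.array([[np.cos(y),np.sin(y)],[-np.sin(y),np.cos(y)]])
    L=(Q[m,:2]-ST[:2])@R.T
    print(n,np.degrees(np.arctan2(l[1],l[0])),"stand x range",np.percentile(L[:,0],[1,99]))
    for lo,hi in((-.065,-.05),(-.045,-.025),(-.02,.0),(.0,.02),(.03,.045)):
        k=(L[:,0]>lo)&(L[:,0]<hi); print(lo,k.sum(),"y",np.median(L[k,1]).round(4),"z",np.percentile(Q[m][k,2],90).round(4))
    dk=(im["pixels"][a:b,c:d].reshape(-1,3).max(1)<50); La=(Q[:,:2]-ST[:2])@R.T
    k=dk&(La[:,1]<-.06)&(Q[:,2]>.06); print("handle",k.sum(),np.percentile(La[k],[2,50,98],0).round(4).tolist(),np.percentile(Q[k,2],[5,50,95]))
y=np.radians(WY); off=np.array([np.cos(y),np.sin(y)])*.020
for f in(0,180):
    print(f, [None if (j:=r.inverse_kinematics(p,down(phi+f))) is None else np.round(j,2).tolist() for p,phi in(
     (np.r_[W+off,.113],WY-90),(np.r_[W+off,.217],WY-90),(S((-.11,.02,.217),ST),ST[2]),(S((-.035,.02,.19),ST),ST[2]),(S((-.067,-.088,.103),ST),ST[2]),(S((.035,-.088,.173),ST),ST[2]))])
E
```

```text
top 33.785244 stand x range [-0.06415791  0.0416161 ]
-0.065 32 y -0.0028 z 0.1997
-0.045 44 y -0.0033 z 0.1776
-0.02 49 y -0.003 z 0.1902
0.0 44 y -0.0033 z 0.1918
0.03 56 y -0.0034 z 0.1975
handle 99 [[-0.0739, -0.104], [-0.0695, -0.0833], [-0.0647, -0.0616]] [0.09930691 0.10252133 0.1052465 ]
scene 33.488766 stand x range [-0.06421072  0.04208601]
-0.065 21 y -0.0011 z 0.1998
-0.045 16 y -0.0009 z 0.1772
-0.02 42 y -0.002 z 0.1899
0.0 25 y -0.0016 z 0.1909
0.03 54 y -0.0005 z 0.1973
handle 77 [[-0.0746, -0.1033], [-0.0716, -0.0835], [-0.0665, -0.0639]] [0.09772845 0.10151756 0.10385674]
0 [[0.56, 0.43, 1.95, -0.0, 0.76, 0.95], [0.56, 0.26, 1.87, -0.0, 1.0, 0.95], [0.08, 0.15, 2.02, -0.0, 0.97, -0.52], [0.15, 0.31, 1.88, -0.0, 0.95, -0.44], [-0.07, 0.48, 1.89, -0.0, 0.76, -0.66], [0.04, 0.51, 1.62, -0.0, 1.01, -0.55]]
180 [[0.56, 0.43, 1.95, -0.0, 0.76, -2.19], [0.56, 0.26, 1.87, -0.0, 1.0, -2.19], [0.08, 0.15, 2.02, -0.0, 0.97, 2.63], [0.15, 0.31, 1.88, -0.0, 0.95, 2.7], [-0.07, 0.48, 1.89, -0.0, 0.76, 2.48], [0.04, 0.51, 1.62, -0.0, 1.01, 2.59]]
```

```bash
sed -i 's/^ST=.*/ST=(.510,.1205,33.7); W=np.array([.368,.2745]); WY=68.1/' h.py
python3 - <<'E'
from h import *
y=np.radians(WY); p=W+np.array([np.cos(y),np.sin(y)])*.020
o=down(WY-90)
r.move_to(np.r_[p,.20],o); r.set_gripper(.5,80)
r.move_linear(np.r_[p,.112],vel=.1)
r.set_gripper(0,90); print(r.current_opening(),r.current_finger_force())
r.move_linear(np.r_[p,.225],vel=.1)
r.move_to(S((-.125,.02,.225),ST),down(ST[2]))
print(r.current_contact_force(),r.current_t(),r.current_opening())
for n in("scene","wrist"):
    im=optics.get_image(n); np.save(n+"1.npy",im,allow_pickle=True); P=im["pixels"]
    if n=="scene": P=cv2.resize(P[110:270,150:330],None,fx=3,fy=3)
    cv2.imwrite(f"pics/{n}1.png",P[...,::-1])
E
```

```text
0.06213772662288452 88.2263571023941
[-0.06960591  0.34081476 -3.28851433] 5.725 0.06491857574983666
```

View pics/scene1.png

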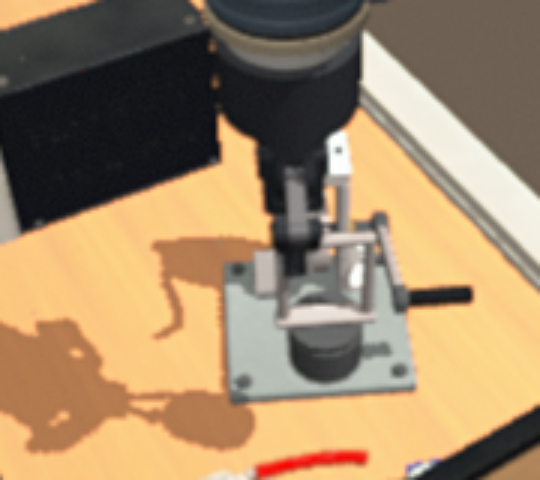

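View pics/wrist1.png

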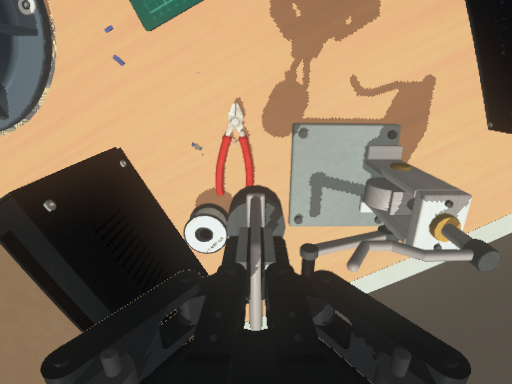

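The scene crop shows the weight level in the grip at (325,340), with its bail in front of the hook. The wrist view shows the hook ending at (355,268), just beside the bail at (255,260). Next I'll move it over the hook and lower it.

```bash
python3 - <<'E'
from h import *
r.move_linear(S((-.125,.02,.221),ST),vel=.1)
r.move_linear(S((-.035,.02,.221),ST),vel=.07)
r.sleep(.3); f0=r.current_contact_force(); print(f0)
z=.221
r.move_linear(S((-.035,.02,.190),ST),vel=.06); z=.190; print(r.current_contact_force())
while z>.178:
    z-=.001; r.move_linear(S((-.035,.02,z),ST),vel=.03); r.sleep(.05); f=r.current_contact_force()
    print(round(z,4),f.round(2))
    if f[2]>f0[2]+2.5: break
im=optics.get_image("scene"); cv2.imwrite("pics/scene2.png",cv2.resize(im["pixels"][110:270,150:330],None,fx=3,fy=3)[...,::-1]); print(r.current_t())
E
```

```text
[ 0.04451609 -0.27915087 -3.29919155]
[ 0.53535725  0.56627548 -3.21847632]
0.189 [-0.73  0.91 -3.63]
0.188 [ 1.04  0.91 -3.3 ]
0.187 [-0.37 -0.15 -3.71]
0.186 [-0.5  -0.21 -4.02]
0.185 [ 0.01  0.31 -4.58]
0.184 [ 0.46 -0.13 -3.35]
0.183 [-0.59 -0.06  0.02]
10.625
```

View pics/scene2.png

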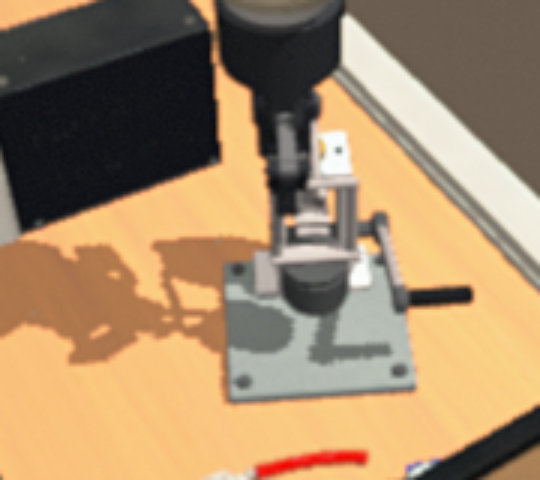

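The bail sits over the hook (the hook passes through the opening at about (312,225)), and it made contact at the expected height. Next: release, retreat and look.

```bash
python3 - <<'E'
from h import *
r.set_gripper(.12); r.sleep(.3); r.set_gripper(.35)
r.move_linear(S((-.035,.02,.27),ST),vel=.06)
r.move_to(S((-.067,-.11,.25),ST),down(ST[2])); r.sleep(.3)
im=optics.get_image("scene"); q=cloud(im); np.save("s3.npy",im,allow_pickle=True)
cv2.imwrite("pics/scene3.png",cv2.resize(im["pixels"][110:270,150:330],None,fx=3,fy=3)[...,::-1]); print(r.current_t())
Q=q[110:270,215:320].reshape(-1,3);P=im["pixels"][110:270,215:320].reshape(-1,3)
y=np.radians(ST[2]); R=np.array([[np.cos(y),np.sin(y)],[-np.sin(y),np.cos(y)]]); L=(Q[:,:2]-ST[:2])@R.T
k=(P.max(1)<50)&(L[:,1]<-.062)&(L[:,1]>-.11)&(Q[:,2]>.05)&(Q[:,2]<.125)&(L[:,0]>-.09); print("handle",k.sum(),np.percentile(L[k],[2,50,98],0).round(4).tolist(),np.percentile(Q[k,2],[5,50,95]))
E
```

```text
14.025
handle 76 [[-0.0742, -0.102], [-0.0711, -0.0812], [-0.0669, -0.0626]] [0.09775078 0.10058818 0.10303255]
```

View pics/scene3.png

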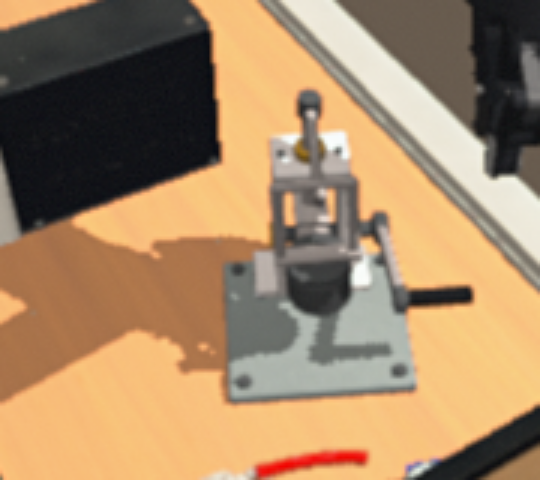

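The weight hangs free on the hook at (318,280), level. The handle spans (405,298)–(470,293). Next I'll grip it and swing it up the arc.

```bash
python3 - <<'E'
from h import *
def P(a,y=-.088): return S((.035-.110*np.cos(a),y,.060+.110*np.sin(a)+.003),ST)
a0=np.radians(19.1); p=P(a0)
r.move_to(np.r_[p[:2],.19],down(ST[2])); r.set_gripper(.5,50)
r.move_linear(p,vel=.08); print(r.current_contact_force())
r.set_gripper(0,50); print(r.current_opening(),r.current_finger_force(),r.current_contact_force())
for a in np.linspace(a0,np.radians(90),13)[1:]:
    r.move_linear(P(a),vel=.05); print(np.degrees(a).round(),r.current_contact_force().round(1),round(r.current_opening(),3))
r.sleep(.5); print(r.current_t(),r.current_finger_force(),r.current_tool_pos()-P(np.pi/2))
for n in("scene","top"):
    im=optics.get_image(n); np.save(n+"4.npy",im,allow_pickle=True)
    a,b,c,d=(110,270,150,330) if n=="scene" else (130,270,170,330)
    cv2.imwrite(f"pics/{n}4.png",cv2.resize(im["pixels"][a:b,c:d],None,fx=3,fy=3)[...,::-1])
E
```

```text
[-0.45905738 -0.34321459  0.49402871]
0.14621420172624994 48.82212817668915 [ 4.5876742   3.52738089 -3.98597084]
25.0 [ 4.4  4.1 -3.2] 0.142
31.0 [ 3.1  0.7 -3.1] 0.145
37.0 [-0.  -4.7 -1.9] 0.14
43.0 [-5.5 -8.6  5. ] 0.143
49.0 [ -8.9 -11.8   7.9] 0.142
55.0 [-12.6 -14.6  15.6] 0.142
60.0 [-16.8 -15.5  26.1] 0.141
66.0 [-12.6 -10.5  23.3] 0.143
72.0 [-9.4 -8.5 18.9] 0.142
78.0 [-6.8 -5.4 15.3] 0.142
84.0 [-5.5 -6.6 11.7] 0.144
90.0 [-3.3 -4.1 10. ] 0.143
21.3417 51.24995827674866 [ 0.00015613 -0.0002265   0.00114587]
```

View pics/scene4.png

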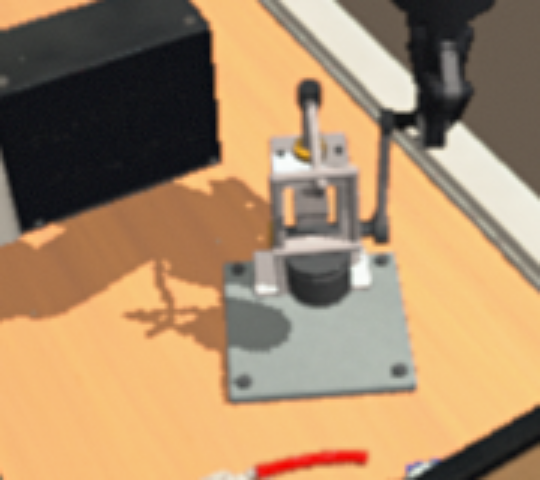

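The lever stands straight up from (378,230) to (388,118) in the fingers, and the weight hangs free. Next I'll check the lever angle and hook rise from depth.

```bash
python3 - <<'E'
from h import *
y=np.radians(ST[2]); R=np.array([[np.cos(y),np.sin(y)],[-np.sin(y),np.cos(y)]])
for f in("top.npy","top4.npy","scene.npy","scene4.npy","s3.npy"):
    im=np.load(f,allow_pickle=True).item(); Q=cloud(im).reshape(-1,3); L=np.c_[(Q[:,:2]-ST[:2])@R.T,Q[:,2]]
    k=(abs(L[:,1])<.012)&(L[:,0]>.025)&(L[:,0]<.045)&(L[:,2]>.165)&(L[:,2]<.23)
    b=(abs(L[:,1]+.054)<.005)&(L[:,0]>-.02)&(L[:,0]<.08)
    print(f,"rod top",np.percentile(L[k,2],[50,90]).round(4) if k.any() else 0,
     [(round(z,2),np.median(L[b&(abs(L[:,2]-z)<.008),0]).round(4)) for z in(.085,.11,.135,.155)])
E
```

```text
top.npy rod top [0.1958 0.1975] [(0.09, np.float64(-0.0077)), (0.11, np.float64(nan)), (0.14, np.float64(nan)), (0.15, np.float64(nan))]
top4.npy rod top [0.2049 0.2065] [(0.09, np.float64(nan)), (0.11, np.float64(nan)), (0.14, np.float64(nan)), (0.15, np.float64(nan))]
scene.npy rod top [0.1935 0.1972] [(0.09, np.float64(-0.0079)), (0.11, np.float64(nan)), (0.14, np.float64(nan)), (0.15, np.float64(nan))]
scene4.npy rod top [0.2024 0.2061] [(0.09, np.float64(0.0298)), (0.11, np.float64(0.0292)), (0.14, np.float64(0.0286)), (0.15, np.float64(0.0288))]
s3.npy rod top [0.1938 0.1971] [(0.09, np.float64(-0.007)), (0.11, np.float64(nan)), (0.14, np.float64(nan)), (0.15, np.float64(nan))]
  return _methods._mean(a, axis=axis, dtype=dtype,
  ret = ret.dtype.type(ret / rcount)
```

```bash
python3 -c "
from h import *
print(r.current_t(),r.current_finger_force(),abs(r.current_qvel()).max()); print(r.hand_in())"
```

```text
21.4417 51.250149607658386 0.0029555638557873286
the job is handed in; nothing more can be done
None
```

I hung the weight on the hook and let go of it, swung the lever to about 89° (90° is straight up) and handed in at 21.4 s with the lever still gripped and the weight hanging free; the verdict was not shown to me.

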